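# Test and hush the blue-banded smoke alarm

## Task

Two smoke alarms lie on the kitchen counter before they go up. On the one with the blue band, gently press the big green test button all the way down with the fingertips and keep it down for about a second, let it come back up, then press the small red hush button of the same alarm all the way down and let it come back up. Do not lift or shove the alarm, and leave the orange-banded alarm and the other things on the counter untouched.

Things in the scene. Friction and masses are not known exactly. Their poses are not given: they have to be found in the camera images.
- blue_alarm: loose round white smoke alarm with a blue band round its side, lying face up on the counter; 134 mm diameter over the band, cover 116 mm diameter, flat cover 38 mm above the counter, about 0.3 kg. Origin: centre of its underside, z up. In its own frame the big green test button is at x = -18 mm and the small red hush button at x = +38 mm, both at y = 0
- blue_alarm_test_top (a point): centre of the top face of the big green test button (30 mm diameter) of the blue-banded alarm; 47 mm above the counter when up, 9 mm above the cover, and moves with the button; alarm's axes
- blue_alarm_hush_top (a point): centre of the top face of the small red hush button (18 mm diameter) of the blue-banded alarm; 47 mm above the counter when up, 9 mm above the cover, 56 mm from the centre of the green one; moves with the button
- blue_alarm_test (a joint): how far the green test button of the blue-banded alarm is pressed straight down: 0 up, 0.005 m fully down; springs back; starts moving at about 1 N, fully down at about 4 N
- blue_alarm_hush (a joint): how far the red hush button of the blue-banded alarm is pressed straight down: 0 up, 0.005 m fully down; springs back; starts moving at about 1 N, fully down at about 4 N
- orange_alarm: loose round white smoke alarm with an orange band round its side, lying face up on the counter; 134 mm diameter over the band, cover 116 mm diameter, flat cover 38 mm above the counter, about 0.3 kg. Origin: centre of its underside, z up. In its own frame the big green test button is at x = -18 mm and the small red hush button at x = +38 mm, both at y = 0
- orange_alarm_test_top (a point): centre of the top face of the big green test button (30 mm diameter) of the orange-banded alarm; 47 mm above the counter when up, 9 mm above the cover, and moves with the button; alarm's axes
- orange_alarm_hush_top (a point): centre of the top face of the small red hush button (18 mm diameter) of the orange-banded alarm; 47 mm above the counter when up, 9 mm above the cover, 56 mm from the centre of the green one; moves with the button
- orange_alarm_test (a joint): how far the green test button of the orange-banded alarm is pressed straight down: 0 up, 0.005 m fully down; springs back; starts moving at about 1 N, fully down at about 4 N
- orange_alarm_hush (a joint): how far the red hush button of the orange-banded alarm is pressed straight down: 0 up, 0.005 m fully down; springs back; starts moving at about 1 N, fully down at about 4 N
- battery: upright 9-volt battery, black with a copper-coloured upper part, 17 x 26 x 48 mm tall; origin: centre of its underside
- bottle: small green hand-gel bottle with white cap, 48 mm across, 100 mm tall; origin: centre of its underside
- mug: blue mug, 80 mm across, 90 mm tall, handle on its +y side; origin: centre of its underside
- screwdriver: screwdriver about 190 mm long lying on the counter along its own x axis, under 40 mm high, handle towards its -x; origin on the counter, about midway along it
Things that resemble listed ones, but are neither listed nor needed, are in the scene too. Leave any turquoise look-alike of the blue_alarm alone.

How it is judged:
On the way, in this order (a step that is already met when the one before it is completed fails the run):
1. the blue-banded alarm's green test button is held down (at least 3.5 of its 5 mm) for half a second by the fingertips (value of joint blue_alarm_test above 0.0035 m and contact force between the fingers and blue_alarm above 0.5 N), for 0.5 s.
2. with the test button up again, the same alarm's red hush button is pressed (at least 3.5 of its 5 mm) by the fingertips (value of joint blue_alarm_hush above 0.0035 m and value of joint blue_alarm_test below 0.001 m and contact force between the fingers and blue_alarm above 0.5 N), for 0.1 s.
At the end, for the whole second after the job is handed in: All four buttons are up (within 1 mm); the blue-banded alarm lies flat and at rest within 20 mm of where it was; the orange-banded one is within 10 mm and the battery, bottle, mug and screwdriver within 15 mm of where they were (distance of blue_alarm from where it was at the start of the episode below 0.02 m and height (world z) of blue_alarm below 0.008 m and angle between blue_alarm's own z axis and vertical below 0.08 rad and linear speed of blue_alarm below 0.02 m/s and distance of orange_alarm from where it was at the start of the episode below 0.01 m and value of joint each of blue_alarm_test, blue_alarm_hush, orange_alarm_test, orange_alarm_hush below 0.001 m and distance of each of battery, bottle, mug, screwdriver from where it was at the start of the episode below 0.015 m); the robot touches nothing.
It fails at once if the blue-banded alarm is pressed or squeezed with more than 35 N (contact force between any of the fingers, the arm and blue_alarm above 35 N).
It fails at once if the blue-banded alarm is lifted, tipped or shoved more than 20 mm (height (world z) of blue_alarm above 0.008 m or angle between blue_alarm's own z axis and vertical above 0.08 rad or distance of blue_alarm from where it was at the start of the episode above 0.02 m).
It fails at once if both buttons of the blue-banded alarm are pressed at once (value of joint each of blue_alarm_test, blue_alarm_hush above 0.002 m).
It fails at once if the orange-banded alarm is touched, or moved more than 10 mm (contact force between any of the arm, the fingers and orange_alarm above 0.5 N or distance of orange_alarm from where it was at the start of the episode above 0.01 m).
It fails at once if the battery, bottle, mug or screwdriver is touched or moved more than 15 mm (contact force between any of the arm, the fingers and battery above 0.5 N or distance of any of battery, bottle, mug, screwdriver from where it was at the start of the episode above 0.015 m or contact force between any of the arm, the fingers and bottle above 0.5 N or contact force between any of the arm, the fingers and mug above 0.5 N or contact force between any of the arm, the fingers and screwdriver above 0.5 N).
It also fails if it takes over 38 s, if anything falls off the work surface, if the arm or the gripper's body presses on something with over 40 N, if the wrist force passes 120 N, or if a joint passes its speed limit or range.

## Robot

A 7-joint arm with a two-finger parallel gripper is mounted at the origin on the work surface. World frame = base frame: x ahead of the robot, y to its left, z up, the work surface at z = 0. Lengths are in m, angles in rad, forces in N, time in s.
With the tool pointing down it reaches from about 0.425 to 0.825 m from the base axis. Payload 3.6 kg.
Tool frame: the origin (TCP) lies at the very end of the fingers, on their centre line; the grasp point (between the pads) lies 19 mm behind it; z points along the fingers, y is the line along which they close (so a half turn about z gives the same grasp; the last joint's range is limited). The gripper opens to 93 mm and grips with 3 to 60 N. Pads are 15 mm wide; open, the fingers measure 128 mm over their backs; the gripper's body (75 mm by 188 mm) begins 65 mm behind the grasp point.
Start: joints at [-1.363, 0.615, -0.013, 1.423, 0.008, 1.103, -0.04], TCP at [0.151, 0.632, 0.219] pointing down, gripper open.
Joint ranges: [-3.12, 3.12], [-0.3, 2.06], [-1.34, 1.32], [0.26, 2.42], [-1.36, 4.5], [0.01, 1.98], [-2.84, 2.84]. Speed limits (rad/s): [2.79, 2.79, 3.14, 3.14, 3.14, 3.14, 3.14].

## Interface

Orientations are given as a unit quaternion [x, y, z, w].
In Python, from bench import * gives the robot as it stands.
- The arm moves only by the tool arm_command, never from a script. Its argument "deltas" is a list of rows, each an object of numbers: "tx", "ty", "tz": the shift along the tool's x, y, z in units of 4 cm (1.0 is 4 cm); "wx", "wy", "wz": the turn, a rotation vector about the tool's x, y, z in units of 5 degrees (1.0 is 5 degrees). In form: [{"tx": .., "ty": .., "tz": .., "wx": .., "wy": .., "wz": ..}, ...]. A call has 1 to 20 rows; each row shifts and turns the commanded pose from where the row before left it, along the tool's axes as they then stand; what a row does not reach is not made up. A row lasts 1/12 s, in which the tool goes at most 41.7 mm and 7.16 degrees, less where a joint would pass 70% of its speed; a pose out of reach is approached as far as the arm can. A call with a number of a shift or a turn outside -1 to 1 is refused whole. A call with a gripper value outside its range is refused whole. "claw" is the opening, from -1 (shut) to 1 (fully open), set as the call begins (left out, the last holds). The fingers move at their own pace and stop on an object; "newtons" is the grip in N (left out, the last holds). Time passes only in rows, so rows that do not move let the fingers close. It gives the time, the measured TCP pose, the force, the opening and the grip force at its end, in the units of the state.
- get_state(): the state, without advancing time (a new reading comes with each control period).
- get_image(name): name is "scene" or "top"; returns a dict with "img" (384x512x3 uint8, red, green, blue), "fx", "fy", "cx", "cy" (pixels), "xyz" and "attitude" of the camera in the world. Camera axes: x right, y down, z forward; pixel columns grow to the right and rows downward; lengths in m; the calibration is good to about 2 mm. A picture is of the moment at which its call begins. There is no depth.
- finish_job(): hands the job in; it is judged then, once.
Trained networks look in the newest picture that a camera, given by its name, has taken for a name from the list of things; names that differ only in an ending like _2 or _b are one class to them, and where a whole thing is asked for, a point or a joint stands for the part that bears it (a point fixed in the world has none). Each returns a list of dicts, best first, with "score" (0 to 1); they miss things now and then, are a little off and sometimes report something else, mostly with a low value. They report only what shows in the picture. A call takes as long as a camera call. They do not tell look-alikes from the thing itself.
- spot_in(camera, thing): "extent" ([centre column, centre row, width, height] in pixels, round what is visible of it).
- trace(camera, thing): "pixels" (384x512 bool, what is visible of it) and "extent" ([centre column, centre row, width, height] in pixels, round what is visible of it).
The state is a dict: "time_s": time; "joint_pos": joint angles; "qvel": joint speeds; "joint_efforts": joint torques, N m; "ee_pos": TCP position; "tcp_rot": TCP orientation; "wrist_force": force on the tool from outside, world axes, zero at the start; "wrist_torque": the same for the moment, N m; "finger_gap": opening from 0.0 (shut) to 1.0 (fully open); "finger_force": force on a finger pad.
Only numpy, scipy, OpenCV 4.12 (cv2) and the standard library are available. Lean on these libraries where they do the work, as an engineer would, in place of code of your own. Each camera call takes 0.05 s, during which the arm holds its last target. There are 200 camera calls.

## Working session

There is one attempt and no reset: what is moved stays moved. The work goes in short steps, Python scripts to look and compute and a tool call to move; the robot and the scene stay as the last step left them, time stands still between calls to the robot, and variables do not carry over. Pictures are saved under pics/ and viewed, at most 10 in all, crops included, and the job is handed in when it is done.

Besides the shell and the picture viewer there is one more tool, called after "Emit:" by a JSON object that holds its "name" and its "arguments", one argument or row to a line. arm_command: Moves the arm, as the interface text tells. Its arguments: {"type":"object","properties":{"deltas":{"type":"array"},"claw":{"type":"number"},"newtons":{"type":"number"}},"required":["deltas"]}

```bash
mkdir -p pics
cat > h.py <<'E'
from bench import *
import numpy as np, cv2
from scipy.spatial.transform import Rotation as R
def ray(im,u,v,z):
    A=np.array(im["attitude"]); Rm=R.from_quat(A).as_matrix() if A.size==4 else A.reshape(3,3)
    d=Rm@np.array([(u-im["cx"])/im["fx"],(v-im["cy"])/im["fy"],1]); o=np.array(im["xyz"])
    return o+d*(z-o[2])/d[2]
E
python3 - <<'E'
from h import *
for c in("top","scene"):
    im=get_image(c); cv2.imwrite(f"pics/{c}0.png",cv2.cvtColor(im["img"],cv2.COLOR_RGB2BGR))
    print(c,im["xyz"],im["attitude"],im["fx"])
    for t in("blue_alarm","blue_alarm_test_top","blue_alarm_hush_top","orange_alarm","mug","bottle","battery","screwdriver"):
        for d in spot_in(c,t)[:4]: print(t,round(d["score"],2),np.round(d["extent"],1),np.round(ray(im,*d["extent"][:2],.04),3))
s=get_state();print(s["ee_pos"],s["tcp_rot"],s["wrist_force"],s["finger_gap"])
E
```

```text
top [0.50232949 0.00805442 1.29903507] [-0.70246906  0.71106201 -0.02112699  0.02194747] 486.831083803359
blue_alarm 0.9 [177.4 133.8  54.7  46.7] [0.727 0.208 0.04 ]
blue_alarm 0.87 [176.3 272.4  47.6  51. ] [0.369 0.212 0.04 ]
blue_alarm 0.86 [175.9 206.3  44.9  51.6] [0.538 0.213 0.04 ]
blue_alarm_test_top 0.55 [167.4 275.1  13.6   7.8] [0.362 0.235 0.04 ]
blue_alarm_test_top 0.47 [178.4 198.6  10.5  10.7] [0.558 0.206 0.04 ]
blue_alarm_test_top 0.44 [177.7 139.6  12.8  14.5] [0.712 0.207 0.04 ]
blue_alarm_hush_top 0.59 [188.7 272.2   5.2   5.8] [0.369 0.18  0.04 ]
orange_alarm 0.82 [343.6 186.9  52.1  51.3] [ 0.583 -0.222  0.04 ]
mug 0.55 [106.6 193.4  49.2  35. ] [0.574 0.392 0.04 ]
mug 0.26 [336.3 195.6   6.4   7.9] [ 0.561 -0.203  0.04 ]
bottle 0.75 [394.8 215.9  24.9  19.6] [ 0.507 -0.353  0.04 ]
battery 0.43 [263.9 216.8  11.1   6.4] [ 0.508 -0.015  0.04 ]
screwdriver 0.62 [277.6 122.1  41.1  11.4] [ 0.755 -0.054  0.04 ]
scene [ 1.32080302 -0.69529471  0.73057511] [ 0.80827317  0.35222395 -0.18781378 -0.43284957] 452.0211326878573
blue_alarm 0.93 [342.6 191.2  51.   34.4] [0.753 0.19  0.04 ]
blue_alarm 0.87 [253.  145.2  39.3  25.1] [0.397 0.193 0.04 ]
blue_alarm 0.79 [291.1 165.6  41.7  25.4] [0.566 0.188 0.04 ]
blue_alarm_test_top 0.5 [255.7 140.2   9.6   6.7] [0.378 0.223 0.04 ]
blue_alarm_test_top 0.32 [178.9 234.8  15.3  10.5] [ 0.601 -0.245  0.04 ]
orange_alarm 0.73 [182.1 237.2  58.8  43.9] [ 0.613 -0.245  0.04 ]
mug 0.61 [333.4 145.8  27.5  38.1] [0.574 0.379 0.04 ]
bottle 0.76 [119.  236.4  24.9  39. ] [ 0.509 -0.353  0.04 ]
battery 0.69 [290.7 235.2  60.   34.7] [ 0.783 -0.051  0.04 ]
battery 0.49 [229.3 188.8   9.8  13.7] [ 0.534 -0.028  0.04 ]
screwdriver 0.58 [289.1 234.   58.   36.6] [ 0.778 -0.051  0.04 ]
[0.15056507 0.63227297 0.21864439] [ 1.16621016e-01  9.93176488e-01 -3.56513617e-05 -1.45070037e-05] [ 0.73422716 -0.41207175  0.08402177] 0.9968265170433152
```

Run:
```python
import cv2,numpy as np
a=cv2.imread("pics/top0.png")[100:310,80:430]; cv2.imwrite("pics/a.png",cv2.resize(a,None,fx=2.28,fy=2.28,interpolation=2))
b=cv2.imread("pics/scene0.png")[100:280,90:390]; cv2.imwrite("pics/b.png",cv2.resize(b,None,fx=2.6,fy=2.6,interpolation=2))
```

```text
(no output)
```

View pics/a.png

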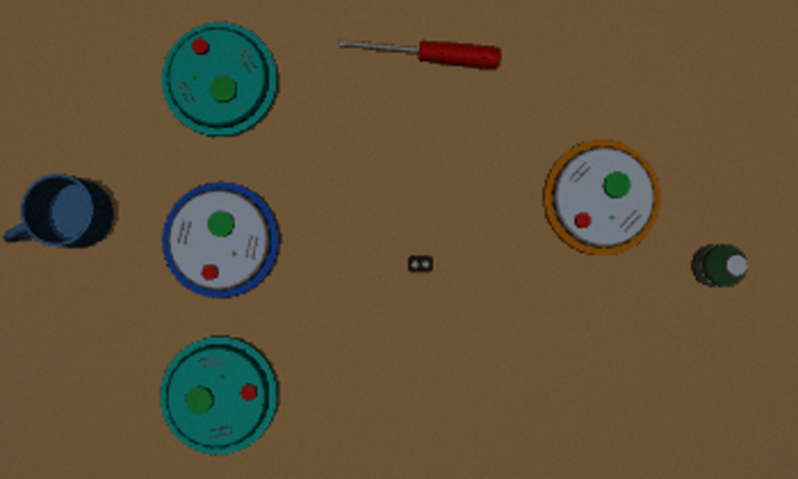

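View pics/b.png

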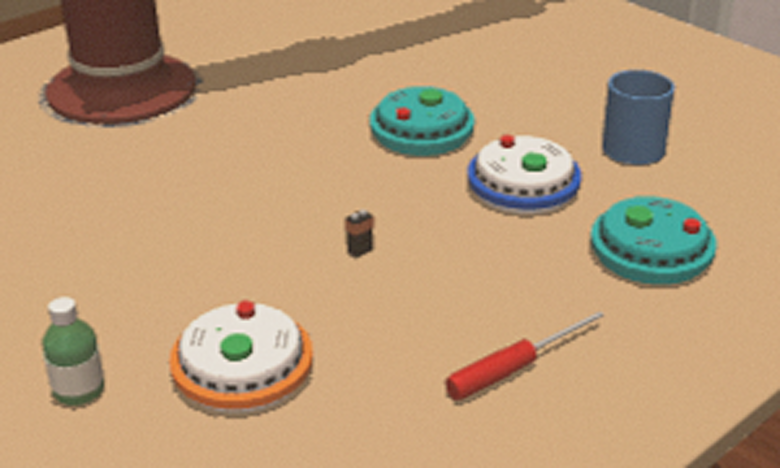

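Candidates in the top picture:
- White alarm with a blue band at (176,206), green button at about (177,198) and red at (172,219). This fits the description.
- Turquoise look-alikes at (177,134) and (176,272).
- Orange alarm at (344,187).

I choose the one at (176,206). Next I check it in a close crop and measure the buttons by colour.

Run:
```python
from h import *
out=[]
for c,(x0,x1,y0,y1) in {"top":(148,204,178,234),"scene":(268,315,148,184)}.items():
    im=get_image(c); g=im["img"][y0:y1,x0:x1]; hsv=cv2.cvtColor(g,cv2.COLOR_RGB2HSV).astype(int)
    H,S,V=hsv[...,0],hsv[...,1],hsv[...,2]
    for n,m in {"green":(H>45)&(H<75)&(S>110),"red":((H<6)|(H>172))&(S>150),"blue":(H>105)&(H<125)&(S>120)}.items():
        k,l,st,ce=cv2.connectedComponentsWithStats(m.astype(np.uint8)); i=1+np.argmax(st[1:,4]); u,v=ce[i]+[x0,y0]
        print(c,n,st[i],np.round([u,v],1),np.round(ray(im,u,v,.045 if n!="blue" else .015),4))
        if n=="blue":
            a,b,w,h,_=st[i]; print(" boxcentre",np.round(ray(im,x0+a+(w-1)/2,y0+b+(h-1)/2,.02),4))
    out.append(cv2.resize(cv2.cvtColor(g,cv2.COLOR_RGB2BGR),(390,int(390*g.shape[0]/g.shape[1])),interpolation=2)[:290 if c=="scene" else 390])
h=max(o.shape[0] for o in out)
cv2.imwrite("pics/c.png",np.hstack([cv2.copyMakeBorder(o,0,h-o.shape[0],0,0,0) for o in out]))
```

```text
top green [ 23  15  11  11 100] [176.2 197.9] [0.5599 0.211  0.045 ]
top red [21 38  6  7 34] [171.5 219. ] [0.5056 0.2231 0.045 ]
top blue [  3   2  51  51 475] [178.7 205.1] [0.542  0.2092 0.015 ]
 boxcentre [0.5423 0.2155 0.02  ]
scene green [23 11  9  6 36] [295.1 161.6] [0.5637 0.2076 0.045 ]
scene red [15  4  4  5 18] [284.5 153.8] [0.5095 0.2193 0.045 ]
scene blue [  3  13  42  19 153] [291.8 173.3] [0.5702 0.1885 0.015 ]
 boxcentre [0.5622 0.1954 0.02  ]
```

View pics/c.png

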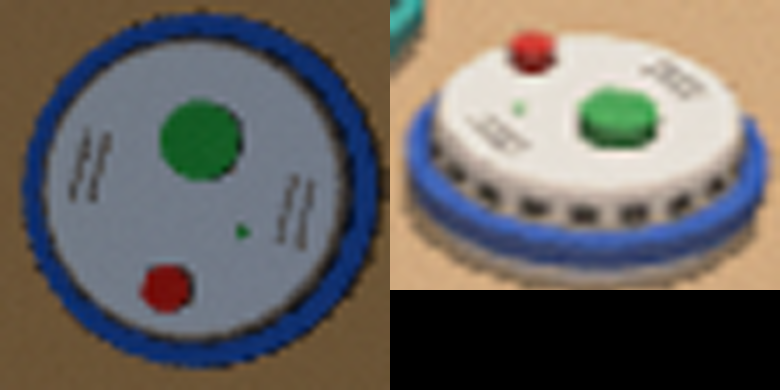

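The crop confirms it: white cover, blue band, green button at crop (200,140) and red at (167,290). World positions are green ≈ (0.561, 0.209) and red ≈ (0.507, 0.221). Tool x already lies along the line between the buttons, so no turn is needed.

Emit:
{"name": "arm_command", "arguments": {
  "deltas": [
    {"tx":-0.622,"ty":-0.396},
    {"tx":-0.622,"ty":-0.396},
    {"tx":-0.622,"ty":-0.396},
    {"tx":-0.622,"ty":-0.396},
    {"tx":-0.622,"ty":-0.396},
    {"tx":-0.622,"ty":-0.396},
    {"tx":-0.622,"ty":-0.396},
    {"tx":-0.622,"ty":-0.396},
    {"tx":-0.622,"ty":-0.396},
    {"tx":-0.622,"ty":-0.396},
    {"tx":-0.622,"ty":-0.396},
    {"tx":-0.622,"ty":-0.396},
    {"tx":-0.622,"ty":-0.396},
    {"tx":-0.622,"ty":-0.396},
    {"tx":-0.622,"ty":-0.396},
    {"tx":-0.622,"ty":-0.396},
    {"tx":-0.622,"ty":-0.396},
    {"tx":-0.622,"ty":-0.396},
    {"tx":-0.622,"ty":-0.396},
    {"tx":-0.622,"ty":-0.396}
  ],
  "claw": -1,
  "newtons": 10
}}

```text
$.deltas[0]: bad value
```

Emit:
{"name": "arm_command", "arguments": {
  "deltas": [
    {"tz":0.5},
    {"tz":0.7},
    {"tz":0.7},
    {"tz":0.7},
    {"tz":0.5},
    {"tz":0.3},
    {},
    {}
  ]
}}

```text
$.deltas[0]: bad value
```

All six keys seem to be required, so I resend with every key.

Emit:
{"name": "arm_command", "arguments": {
  "deltas": [
    {"tx":-0.622,"ty":-0.396,"tz":0,"wx":0,"wy":0,"wz":0},
    {"tx":-0.622,"ty":-0.396,"tz":0,"wx":0,"wy":0,"wz":0},
    {"tx":-0.622,"ty":-0.396,"tz":0,"wx":0,"wy":0,"wz":0},
    {"tx":-0.622,"ty":-0.396,"tz":0,"wx":0,"wy":0,"wz":0},
    {"tx":-0.622,"ty":-0.396,"tz":0,"wx":0,"wy":0,"wz":0},
    {"tx":-0.622,"ty":-0.396,"tz":0,"wx":0,"wy":0,"wz":0},
    {"tx":-0.622,"ty":-0.396,"tz":0,"wx":0,"wy":0,"wz":0},
    {"tx":-0.622,"ty":-0.396,"tz":0,"wx":0,"wy":0,"wz":0},
    {"tx":-0.622,"ty":-0.396,"tz":0,"wx":0,"wy":0,"wz":0},
    {"tx":-0.622,"ty":-0.396,"tz":0,"wx":0,"wy":0,"wz":0},
    {"tx":-0.622,"ty":-0.396,"tz":0,"wx":0,"wy":0,"wz":0},
    {"tx":-0.622,"ty":-0.396,"tz":0,"wx":0,"wy":0,"wz":0},
    {"tx":-0.622,"ty":-0.396,"tz":0,"wx":0,"wy":0,"wz":0},
    {"tx":-0.622,"ty":-0.396,"tz":0,"wx":0,"wy":0,"wz":0},
    {"tx":-0.622,"ty":-0.396,"tz":0,"wx":0,"wy":0,"wz":0},
    {"tx":-0.622,"ty":-0.396,"tz":0,"wx":0,"wy":0,"wz":0},
    {"tx":-0.622,"ty":-0.396,"tz":0,"wx":0,"wy":0,"wz":0},
    {"tx":-0.622,"ty":-0.396,"tz":0,"wx":0,"wy":0,"wz":0},
    {"tx":-0.622,"ty":-0.396,"tz":0,"wx":0,"wy":0,"wz":0},
    {"tx":-0.622,"ty":-0.396,"tz":0,"wx":0,"wy":0,"wz":0}
  ],
  "claw": -1,
  "newtons": 10
}}

```text
time_s: 2.67
ee_pos: [0.5622, 0.2078, 0.2188]
tcp_rot: [0.117, 0.993, 0.0, 0.0]
wrist_force: [-0.3, 1.0, -0.7]
finger_gap: 0.006
finger_force: 0.0
```

Emit:
{"name": "arm_command", "arguments": {
  "deltas": [
    {"tx":0,"ty":0,"tz":0.5,"wx":0,"wy":0,"wz":0},
    {"tx":0,"ty":0,"tz":0.7,"wx":0,"wy":0,"wz":0},
    {"tx":0,"ty":0,"tz":0.7,"wx":0,"wy":0,"wz":0},
    {"tx":0,"ty":0,"tz":0.7,"wx":0,"wy":0,"wz":0},
    {"tx":0,"ty":0,"tz":0.6,"wx":0,"wy":0,"wz":0},
    {"tx":0,"ty":0,"tz":0.4,"wx":0,"wy":0,"wz":0},
    {"tx":0,"ty":0,"tz":0.3,"wx":0,"wy":0,"wz":0},
    {"tx":0,"ty":0,"tz":0,"wx":0,"wy":0,"wz":0},
    {"tx":0,"ty":0,"tz":0,"wx":0,"wy":0,"wz":0}
  ]
}}

```text
time_s: 3.42
ee_pos: [0.5614, 0.2089, 0.0626]
tcp_rot: [0.117, 0.993, -0.0, -0.0]
wrist_force: [0.6, -0.5, -0.8]
finger_gap: 0.003
finger_force: 0.0
```

Run:
```python
from h import *
im=get_image("scene");g=cv2.cvtColor(im["img"],cv2.COLOR_RGB2BGR)[90:200,230:370]
cv2.imwrite("pics/d.png",cv2.resize(g,None,fx=5,fy=5,interpolation=2)); s=get_state(); print(s["ee_pos"],s["wrist_force"])
```

```text
[0.56205809 0.20915351 0.06351065] [0.39480725 0.55965636 0.38455374]
```

View pics/d.png

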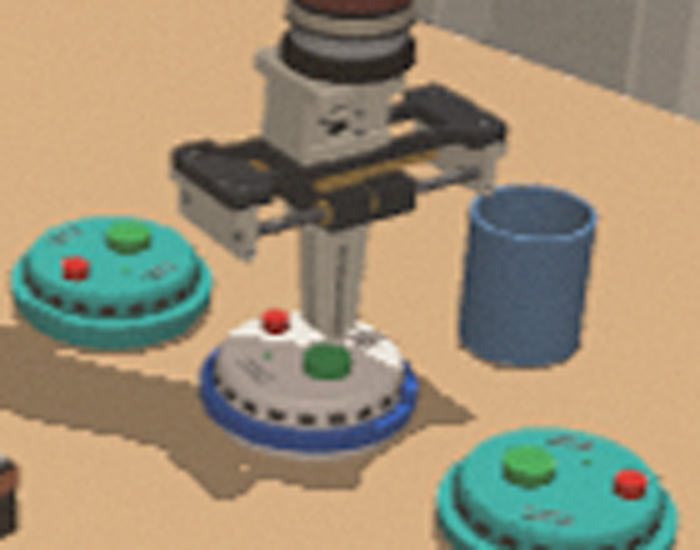

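The fingertips at crop (335,335) are about 16 mm above the green button at (327,360), clear of the mug. Pressing slowly.

Emit:
{"name": "arm_command", "arguments": {
  "deltas": [
    {"tx":0,"ty":0,"tz":0.15,"wx":0,"wy":0,"wz":0},
    {"tx":0,"ty":0,"tz":0.15,"wx":0,"wy":0,"wz":0},
    {"tx":0,"ty":0,"tz":0.05,"wx":0,"wy":0,"wz":0},
    {"tx":0,"ty":0,"tz":0.05,"wx":0,"wy":0,"wz":0},
    {"tx":0,"ty":0,"tz":0.03,"wx":0,"wy":0,"wz":0},
    {"tx":0,"ty":0,"tz":0.03,"wx":0,"wy":0,"wz":0},
    {"tx":0,"ty":0,"tz":0.03,"wx":0,"wy":0,"wz":0},
    {"tx":0,"ty":0,"tz":0,"wx":0,"wy":0,"wz":0},
    {"tx":0,"ty":0,"tz":0,"wx":0,"wy":0,"wz":0}
  ]
}}

```text
time_s: 4.22
ee_pos: [0.5611, 0.2088, 0.0433]
tcp_rot: [0.117, 0.993, -0.0, -0.0]
wrist_force: [-1.7, -0.3, 2.8]
finger_gap: 0.008
finger_force: 1.6
```

Emit:
{"name": "arm_command", "arguments": {
  "deltas": [
    {"tx":0,"ty":0,"tz":0.03,"wx":0,"wy":0,"wz":0},
    {"tx":0,"ty":0,"tz":0.02,"wx":0,"wy":0,"wz":0},
    {"tx":0,"ty":0,"tz":0,"wx":0,"wy":0,"wz":0},
    {"tx":0,"ty":0,"tz":0,"wx":0,"wy":0,"wz":0}
  ]
}}

```text
time_s: 4.55
ee_pos: [0.5611, 0.2088, 0.0422]
tcp_rot: [0.117, 0.993, 0.0, -0.0]
wrist_force: [-3.1, -0.8, 8.8]
finger_gap: 0.007
finger_force: 4.8
```

It has bottomed out at about 9 N, so I hold for about a second and then rise.

Emit:
{"name": "arm_command", "arguments": {
  "deltas": [
    {"tx":0,"ty":0,"tz":0,"wx":0,"wy":0,"wz":0},
    {"tx":0,"ty":0,"tz":0,"wx":0,"wy":0,"wz":0},
    {"tx":0,"ty":0,"tz":0,"wx":0,"wy":0,"wz":0},
    {"tx":0,"ty":0,"tz":0,"wx":0,"wy":0,"wz":0},
    {"tx":0,"ty":0,"tz":0,"wx":0,"wy":0,"wz":0},
    {"tx":0,"ty":0,"tz":0,"wx":0,"wy":0,"wz":0},
    {"tx":0,"ty":0,"tz":0,"wx":0,"wy":0,"wz":0},
    {"tx":0,"ty":0,"tz":0,"wx":0,"wy":0,"wz":0},
    {"tx":0,"ty":0,"tz":0,"wx":0,"wy":0,"wz":0}
  ]
}}

```text
time_s: 5.3
ee_pos: [0.5611, 0.2088, 0.0422]
tcp_rot: [0.117, 0.993, 0.0, -0.0]
wrist_force: [-3.4, -1.0, 8.8]
finger_gap: 0.006
finger_force: 4.8
```

Emit:
{"name": "arm_command", "arguments": {
  "deltas": [
    {"tx":0,"ty":0,"tz":-0.1,"wx":0,"wy":0,"wz":0},
    {"tx":0,"ty":0,"tz":-0.3,"wx":0,"wy":0,"wz":0},
    {"tx":0,"ty":0,"tz":-0.5,"wx":0,"wy":0,"wz":0},
    {"tx":0,"ty":0,"tz":-0.5,"wx":0,"wy":0,"wz":0},
    {"tx":0,"ty":0,"tz":0,"wx":0,"wy":0,"wz":0}
  ]
}}

```text
time_s: 5.72
ee_pos: [0.5644, 0.2099, 0.1012]
tcp_rot: [0.117, 0.993, 0.002, 0.004]
wrist_force: [-0.3, 0.8, -0.0]
finger_gap: 0.007
finger_force: 0.0
```

Run:
```python
from h import *
for c,(x0,x1,y0,y1) in {"top":(148,204,178,234),"scene":(268,315,148,184)}.items():
    im=get_image(c); g=im["img"][y0:y1,x0:x1]; hsv=cv2.cvtColor(g,cv2.COLOR_RGB2HSV).astype(int)
    H,S,V=hsv[...,0],hsv[...,1],hsv[...,2]
    for n,m in {"green":(H>45)&(H<75)&(S>110),"red":((H<6)|(H>172))&(S>150)}.items():
        k,l,st,ce=cv2.connectedComponentsWithStats(m.astype(np.uint8))
        if k<2: print(c,n,"none"); continue
        i=1+np.argmax(st[1:,4]); u,v=ce[i]+[x0,y0]
        print(c,n,st[i],np.round([u,v],1),np.round(ray(im,u,v,.045),4))
print(get_state()["ee_pos"])
```

```text
top green [26 10  1  1  1] [174. 188.] [0.5855 0.2166 0.045 ]
top red [   0    0   27   56 1021] [158.2 208.7] [0.5326 0.2573 0.045 ]
scene green [23 12  9  4 24] [295.4 161.2] [0.5628 0.2099 0.045 ]
scene red [15  4  4  5 18] [284.5 153.8] [0.5095 0.2193 0.045 ]
[0.56200617 0.2090882  0.09791253]
```

The alarm has not moved (scene red still at pixel 284.5, 153.8). Moving to the red button.

Emit:
{"name": "arm_command", "arguments": {
  "deltas": [
    {"tx":0.4,"ty":-0.01,"tz":0,"wx":0,"wy":0,"wz":0},
    {"tx":0.6,"ty":-0.01,"tz":0,"wx":0,"wy":0,"wz":0},
    {"tx":0.38,"ty":0,"tz":0,"wx":0,"wy":0,"wz":0},
    {"tx":0,"ty":0,"tz":0.3,"wx":0,"wy":0,"wz":0},
    {"tx":0,"ty":0,"tz":0.3,"wx":0,"wy":0,"wz":0},
    {"tx":0,"ty":0,"tz":0.25,"wx":0,"wy":0,"wz":0},
    {"tx":0,"ty":0,"tz":0,"wx":0,"wy":0,"wz":0},
    {"tx":0,"ty":0,"tz":0,"wx":0,"wy":0,"wz":0}
  ]
}}

```text
time_s: 6.48
ee_pos: [0.5068, 0.2204, 0.0619]
tcp_rot: [0.117, 0.993, -0.001, -0.001]
wrist_force: [0.3, 0.1, 0.5]
finger_gap: 0.005
finger_force: 0.0
```

Run:
```python
from h import *
im=get_image("scene");g=cv2.cvtColor(im["img"],cv2.COLOR_RGB2BGR)[90:200,230:370]
cv2.imwrite("pics/e.png",cv2.resize(g,None,fx=5,fy=5,interpolation=2)); s=get_state(); print(s["ee_pos"],s["wrist_force"])
```

```text
[0.50739536 0.22061906 0.06259641] [0.18907682 0.24479504 0.5120719 ]
```

View pics/e.png

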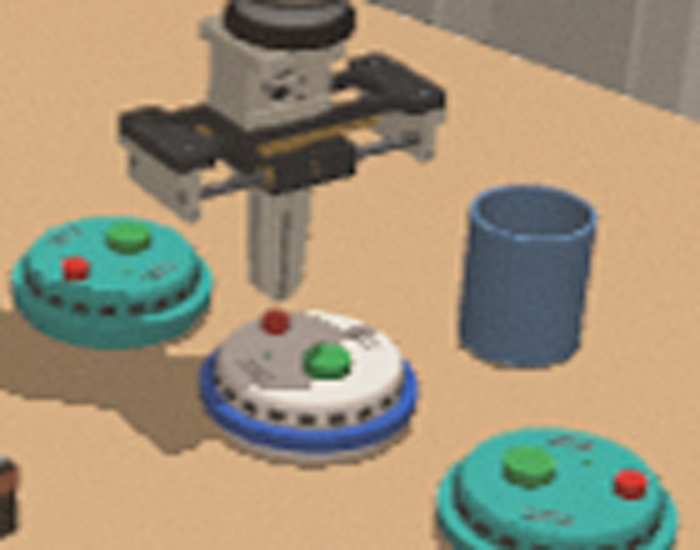

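The fingertips at crop (277,293) are straight above the red button at (275,322), and green is up. Pressing red.

Emit:
{"name": "arm_command", "arguments": {
  "deltas": [
    {"tx":0,"ty":0,"tz":0.15,"wx":0,"wy":0,"wz":0},
    {"tx":0,"ty":0,"tz":0.15,"wx":0,"wy":0,"wz":0},
    {"tx":0,"ty":0,"tz":0.05,"wx":0,"wy":0,"wz":0},
    {"tx":0,"ty":0,"tz":0.05,"wx":0,"wy":0,"wz":0},
    {"tx":0,"ty":0,"tz":0.04,"wx":0,"wy":0,"wz":0},
    {"tx":0,"ty":0,"tz":0.03,"wx":0,"wy":0,"wz":0},
    {"tx":0,"ty":0,"tz":0.03,"wx":0,"wy":0,"wz":0},
    {"tx":0,"ty":0,"tz":0.03,"wx":0,"wy":0,"wz":0},
    {"tx":0,"ty":0,"tz":0,"wx":0,"wy":0,"wz":0},
    {"tx":0,"ty":0,"tz":0,"wx":0,"wy":0,"wz":0},
    {"tx":0,"ty":0,"tz":0,"wx":0,"wy":0,"wz":0}
  ]
}}

```text
time_s: 7.45
ee_pos: [0.5071, 0.2207, 0.0423]
tcp_rot: [0.117, 0.993, -0.0, -0.0]
wrist_force: [-1.1, -1.2, 5.2]
finger_gap: 0.005
finger_force: 2.6
```

It is fully down at about 5 N. I add a slight extra press, hold briefly and then retreat.

Emit:
{"name": "arm_command", "arguments": {
  "deltas": [
    {"tx":0,"ty":0,"tz":0.02,"wx":0,"wy":0,"wz":0},
    {"tx":0,"ty":0,"tz":0,"wx":0,"wy":0,"wz":0},
    {"tx":0,"ty":0,"tz":0,"wx":0,"wy":0,"wz":0},
    {"tx":0,"ty":0,"tz":0,"wx":0,"wy":0,"wz":0}
  ]
}}

```text
time_s: 7.78
ee_pos: [0.5071, 0.2207, 0.0422]
tcp_rot: [0.117, 0.993, -0.0, -0.0]
wrist_force: [-2.7, -1.4, 9.4]
finger_gap: 0.004
finger_force: 4.8
```

Emit:
{"name": "arm_command", "arguments": {
  "deltas": [
    {"tx":0,"ty":0,"tz":-0.1,"wx":0,"wy":0,"wz":0},
    {"tx":0,"ty":0,"tz":-0.3,"wx":0,"wy":0,"wz":0},
    {"tx":0,"ty":0,"tz":-0.6,"wx":0,"wy":0,"wz":0},
    {"tx":0,"ty":0,"tz":-0.6,"wx":0,"wy":0,"wz":0},
    {"tx":0,"ty":0,"tz":-0.6,"wx":0,"wy":0,"wz":0},
    {"tx":0,"ty":0,"tz":-0.6,"wx":0,"wy":0,"wz":0},
    {"tx":0,"ty":0,"tz":-0.3,"wx":0,"wy":0,"wz":0},
    {"tx":0,"ty":0,"tz":0,"wx":0,"wy":0,"wz":0},
    {"tx":0,"ty":0,"tz":0,"wx":0,"wy":0,"wz":0},
    {"tx":0,"ty":0,"tz":0,"wx":0,"wy":0,"wz":0}
  ]
}}

```text
time_s: 8.62
ee_pos: [0.5067, 0.2206, 0.1639]
tcp_rot: [0.117, 0.993, -0.001, -0.001]
wrist_force: [-1.4, 0.4, -0.1]
finger_gap: 0.002
finger_force: 0.0
```

Run:
```python
from h import *
im=get_image("scene");g=cv2.cvtColor(im["img"],cv2.COLOR_RGB2BGR)[90:200,230:370]
cv2.imwrite("pics/f.png",cv2.resize(g,None,fx=5,fy=5,interpolation=2)); s=get_state(); print(s["ee_pos"],s["wrist_force"])
```

```text
[0.50651342 0.22054119 0.16361695] [-0.90828571  0.67760766 -0.59669825]
```

View pics/f.png

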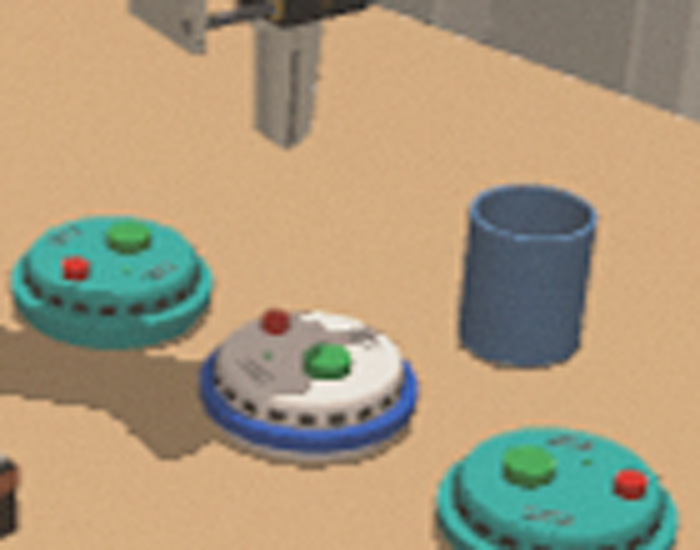

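Both buttons are up (red at 275,322 and green at 327,360), the alarm has not moved, and the arm is clear.

```bash
python3 -c "from bench import *; print(finish_job())"
```

```text
the job is handed in; nothing more can be done
None
```

The blue-banded alarm's green test button was held fully down for about a second and released, then its red hush button was pressed fully down and released; the last picture shows the alarm unmoved with both buttons up, nothing else was touched as far as I could see, and the job is handed in (no verdict came back).

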